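Load a wooden key into a low veneer press with a paddle

ROBOT

A 6-joint arm with a two-finger parallel gripper is mounted at the origin on the work surface. World frame = base frame: x ahead of the robot, y to its left, z up, the work surface at z = 0. Lengths are in m, angles in degrees, forces in N, time in s.
With the tool pointing down it reaches from about 0.4 to 0.825 m from the base axis. Payload 7 kg.
Tool frame: the origin (TCP) lies at the very end of the fingers, on their centre line; the grasp point (between the pads) lies 19 mm behind it; z points along the fingers, y is the direction in which the jaws open and shut (so a half turn about z gives the same grasp; the last joint's range is limited). The gripper opens to 88 mm and grips with 3 to 60 N. Pads are 19 mm wide; open, the fingers measure 130 mm over their backs; the gripper's body (78 mm by 193 mm) begins 47 mm behind the grasp point.
Start: joints at [-53.394, 20.546, 0.682, 0, -70.136, -16.507], TCP at [0.232, -0.634, 0.227] pointing down, gripper open.
Joint ranges: [-176.03, 176.03], [-82.01, 121.73], [-58.28, 71.71], [-173.87, 95.51], [-174.79, -0.11], [-173.66, 173.66]. Speed limits (degrees/s): [136.94, 136.94, 172.46, 180, 180, 180].

INTERFACE

Orientations are given as [roll, pitch, yaw] about the fixed x, y, z axes, in that order (R = Rz(yaw) Ry(pitch) Rx(roll)).
In Python, from plant import ctrl, snapshot, workorder gives the robot as it stands. The module is installed in compiled form; this text tells all that it offers.
- The arm moves only by the shell command python3 -m creep 'ROWS'. ROWS is JSON, a list of rows, each a list of 5 numbers: the shift along the tool's x, y, z scaled (see below), then the turn about the tool's z scaled (see below), then the finger opening in mm, from 0 to 87.6. A call has exactly 8 rows; each row is the pose to reach, as a shift and turn from the pose commanded when the call began, along the tool's axes at that moment, turning the shorter way round; what a row does not reach only later rows make up. The controller multiplies each number of a shift by 0.1 m and each number of a turn by 180 degrees. A row lasts 1/12 s, in which the tool goes at most 41.7 mm and 7.16 degrees, less where a joint would pass 70% of its speed; a pose out of reach is approached as far as the arm can. A call with a number of a shift or a turn outside -1 to 1 is refused whole. A call with a gripper value outside its range is refused whole. The fingers move at their own pace and stop on an object; the grip force is fixed at half the most. Time passes only in rows, so rows that repeat a pose let the fingers close, or fill a call up. It gives the time, the measured TCP pose, the force and the opening at its end, in the units of the state.
- ctrl.get_obs(): the state, without advancing time (a new reading comes with each control period).
- snapshot(name): name is "side" or "top"; returns a dict with "img" (384x512x3 uint8, blue, green, red), "camera_matrix" (3x3 intrinsics, pixels), "k1" (the pictures are not rectified: a ray, as slopes to the right and down, at radius r is drawn at 1 + k1 r^2 times it, then the intrinsics apply), "xyz" and "rotation" of the camera in the world. Camera axes: x right, y up, looking along -z (the intrinsics and any distortion apply to the point x, -y, -z); pixel columns grow to the right and rows downward; lengths in m; the calibration is good to about 2 mm. A picture is of the moment at which its call begins. There is no depth.
- workorder.close_job(): hands the job in, once; it reports no verdict.
The state is a dict: "clock": time; "joint_pos": joint angles; "qvel": joint speeds; "tau": joint torques, N m; "tool_pos": TCP position; "orientation": TCP orientation; "force": force on the tool from outside, world axes, zero at the start; "moment": the same for the moment, N m; "opening": finger opening in m.
Only numpy, scipy, OpenCV 4.12 (cv2) and the standard library are available. Lean on these libraries where they do the work, as an engineer would, in place of code of your own. Each camera call takes 0.05 s, during which the arm holds its last target.

TASK

Lay the I-shaped wooden key across the tip of the flat loading paddle, then take the paddle by its handle and carry the key level on it under the bridge of the little press, setting it down squarely across the two rails below the press pad. Draw the paddle out and lay it flat on the bench clear of the press, then push the press knob down until the pad rests on the key. Leave the other things where they are.

Things in the scene. Friction and masses are not known exactly. Their poses are not given: they have to be found in the camera images.
- key_center (a point): Wooden key: loose light-wood piece shaped like a capital I from above, lying flat, 16 mm thick, 68 mm long along its y; two end bars 44 mm wide (x), 17 mm long each; waist between them 26 mm wide (x), 34 mm long (y). About 25 g. Same either way round. Point: its centre, 8 mm above its underside; z up. It starts among a T-shaped piece and a plain bar.
- paddle: Loading paddle, a loose tool lying flat on the bench: 3 mm aluminium plate, 220 mm long, with a dark wooden handle block on its rear part; about 140 g. Origin: on the plate's underside, under the grip. x points along the plate to the tip, y across, z up. The bare blade is 30 mm wide, from 50 to 155 mm ahead of the origin.
- paddle_grip (a point): Where to grip the paddle's handle: 26 mm above the plate's underside; axes as the paddle's. The handle block is 22 mm wide (y), reaches from 65 mm behind to 30 mm ahead of this point and from 3 to 39 mm above the plate's underside. The plate under it is 18 mm wide.
- blade_spot (a point): Where the key should lie on the paddle: on the blade's upper face (23 mm lower than the grip point), on its centre line, 135 mm ahead of the grip and 20 mm behind the blade's end; axes as the paddle's. The key lies across it, its y along the blade's y, each end overhanging by 19 mm.
- press: Small grey portal press, fixed to the bench. Origin on the bench under its centre; x from the front (robot side, where the paddle enters) to the back, y across. Base plate 90 (x) x 150 (y) x 12 mm high. Two columns, 44 mm long in x, from 40 to 58 mm off the centre line. Bridge across them: underside 107, top 137 mm above the bench, 40 mm long in x.
- seat (a point): Point half-way between the press's two rails at the height of their tops, 45 mm above the bench; axes as the press's. Rails run along x, 44 mm long, from 22 to 40 mm off the centre line: the gap between them is 44 mm wide, 33 mm deep, open in front and behind. The key goes on the rails, its y along this y; the blade goes down in the gap and out to the front.
- knob_top (a point): Centre of the flat top of the press's knob (44 mm across), on the plunger above the bridge, straight above the seat; 207 mm above the bench when the plunger is fully up. It moves down with the plunger. Push it straight down from above.
- pad_face (a point): Centre of the underside of the press pad (a 34 mm disc under the bridge, on the plunger), 112 mm below the knob top.
- plunger (a joint): How far the plunger has been pushed down (m): 0 fully up (pad 50 mm above the rails), at most 0.042; the pad meets a key lying on the rails at 0.034. It stays where it is left (friction about 6 N).
- tee_center (a point): A bystander: T-shaped piece of the same wood, 16 mm thick, 51 mm long. Leave it alone.
- plain_center (a point): A bystander: plain straight bar of the same wood, 30 x 68 x 16 mm. Leave it alone.
- glue: A bystander: white glue bottle, 56 mm across and 150 mm tall, standing. Origin at its underside. Leave it alone.
- chisel: A bystander: chisel, about 245 mm long, lying on the bench beyond the paddle. Leave it alone.
- mallet: A bystander: wooden mallet, head 70 x 120 x 75 mm, lying at the robot's right. Leave it alone.
- square: A bystander: try square, stock 100 mm, blade 160 mm, lying at the robot's right. Leave it alone.
- pencils: A bystander: steel cup, 80 mm across and 100 mm tall, standing at the robot's left. Leave it alone.
There are look-alikes about, which are no part of the job. Leave any green or orange look-alike of the part that bears key_center alone.

How it is judged:
By the outcome, as a careful person would: the job done as asked, in the order asked, and still so for the second after the job is handed in, with the robot touching nothing.
It also fails if it takes over 72 s, if anything falls off the work surface, if the arm or the gripper's body presses on something with over 40 N, if the wrist force passes 120 N, or if a joint passes its speed limit or range.

## Working session

There is one attempt and no reset: what is moved stays moved. The work goes in short steps, Python scripts to look and compute and a shell command to move; the robot and the scene stay as the last step left them, time stands still between calls to the robot, and variables do not carry over. Pictures are saved under pics/ and viewed, and the job is handed in when it is done.

```bash
ls; mkdir -p pics
cat > h.py <<'E'
import numpy as np, cv2, pickle
from plant import ctrl, snapshot, workorder
def snap(cam,name):
    s=snapshot(cam); cv2.imwrite(f'pics/{name}.png',s['img']); pickle.dump(s,open(f'pics/{name}.pkl','wb')); return s
def load(name): return pickle.load(open(f'pics/{name}.pkl','rb'))
def Rm(s):
    R=np.array(s['rotation'],float)
    if R.shape==(3,3): return R
    from scipy.spatial.transform import Rotation as Ro
    return Ro.from_euler('xyz',R,degrees=True).as_matrix()
def dist(s): return np.array([s['k1'],0,0,0],float)
def ray(s,uv):
    p=cv2.undistortPoints(np.array(uv,float).reshape(-1,1,2),np.array(s['camera_matrix']),dist(s)).reshape(-1,2)
    d=np.c_[p[:,0],-p[:,1],-np.ones(len(p))]@Rm(s).T
    return np.array(s['xyz']),d
def atz(s,uv,z):
    o,d=ray(s,uv); t=(z-o[2])/d[:,2]; return o+d*t[:,None]
def proj(s,P):
    P=np.atleast_2d(P).astype(float); c=(P-np.array(s['xyz']))@Rm(s)
    c=c*[1,-1,-1]
    return cv2.projectPoints(c,np.zeros(3),np.zeros(3),np.array(s['camera_matrix']),dist(s))[0].reshape(-1,2)
E
python3 - <<'E'
from h import *
print(ctrl.get_obs())
for c in('top','side'):
    s=snap(c,c+'0'); print(c,s['camera_matrix'],s['k1'],s['xyz'],s['rotation'])
E
```

```text
pics
{'clock': 0.0, 'joint_pos': array([-5.33965535e+01,  2.05916482e+01,  6.31849387e-01, -2.07590583e-02,
       -7.01379234e+01, -1.65058456e+01]), 'qvel': array([-0.00909821,  0.00079014, -0.01924306, -0.0003908 ,  0.03562931,
       -0.06449896]), 'tau': array([ 2.26515564e-03, -5.82724142e+01,  2.93050933e+01,  6.99721009e+00,
        6.93308990e-03, -1.43171255e-04]), 'tool_pos': array([ 0.23172188, -0.63342316,  0.22560368]), 'orientation': array([ 1.79900760e+02, -9.05647975e-03, -1.59909461e+02]), 'force': array([0.24897658, 0.24242494, 0.34897786]), 'moment': array([ 0.00827057, -0.01236587, -0.03979487]), 'opening': 0.08742773615576512}
top [[424.22688251   0.         255.23704305]
 [  0.         424.22688251 186.97524007]
 [  0.           0.           1.        ]] -0.06839257306242495 [ 0.48591887 -0.02624433  1.55917777] [  3.40218073   1.18469115 -91.18598099]
side [[415.40441202   0.         249.89797247]
 [  0.         415.40441202 192.81735888]
 [  0.           0.           1.        ]] -0.03752660477648885 [-0.39750863  1.00006381  1.0731503 ] [  56.27338973    0.73943452 -135.97523718]
```

Run:
```python
from h import *
for n in('top0','side0'):
    cv2.imwrite(f'pics/{n}_v.png',cv2.resize(load(n)['img'],(800,600),interpolation=cv2.INTER_CUBIC))
```

```text
(no output)
```

View pics/top0_v.png

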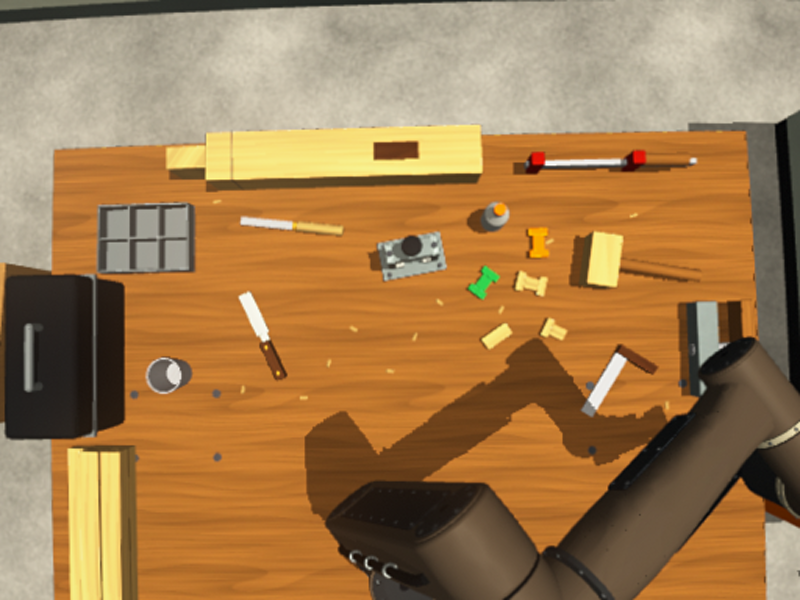

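View pics/side0_v.png

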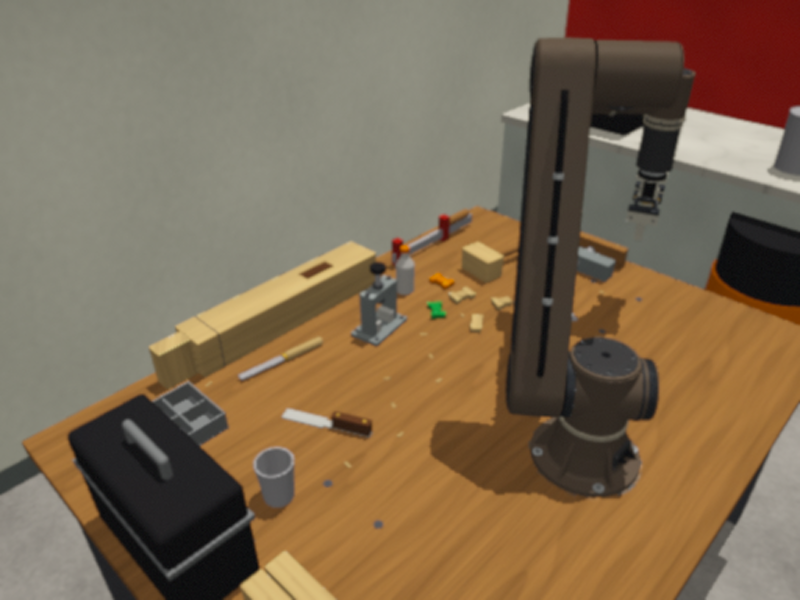

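Run:
```python
from h import *
im=load('top0')['img']
# crops: (u0,v0,w,h) 
A=im[170:250,140:200]; B=im[140:230,230:370]
cv2.imwrite('pics/cA.png',cv2.resize(A,None,fx=7,fy=7,interpolation=cv2.INTER_CUBIC))
cv2.imwrite('pics/cB.png',cv2.resize(B,None,fx=5.5,fy=5.5,interpolation=cv2.INTER_CUBIC))
im=load('side0')['img']
cv2.imwrite('pics/cC.png',cv2.resize(im[155:225,210:340],None,fx=6,fy=6,interpolation=cv2.INTER_CUBIC))
```

```text
(no output)
```

View pics/cA.png

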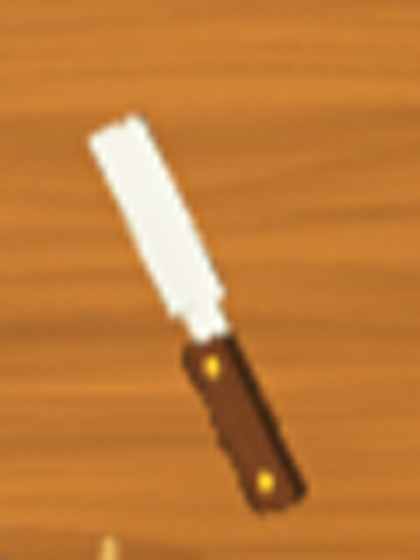

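View pics/cB.png

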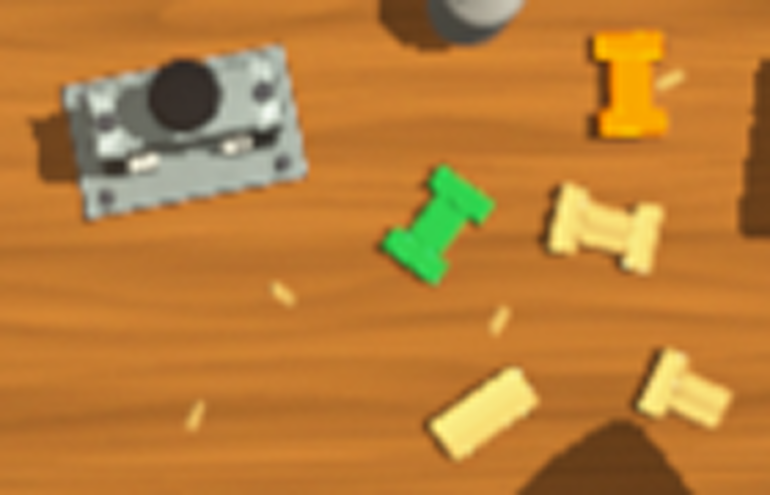

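View pics/cC.png

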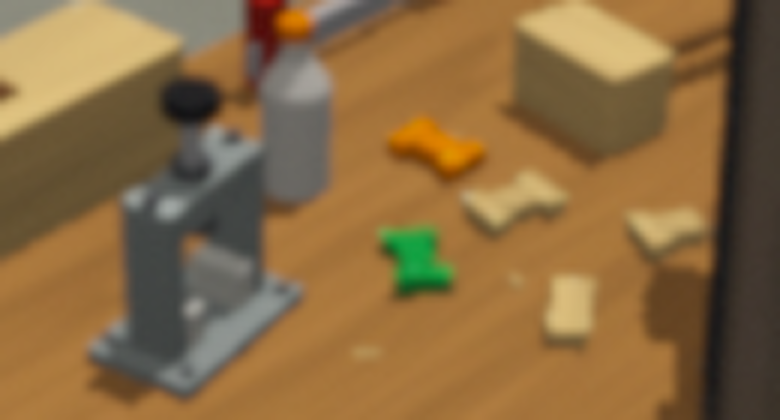

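```bash
cat > fit.py <<'E'
from h import *
from scipy.optimize import minimize
def tf(P,x,y,yaw,z=0):
    c,s=np.cos(yaw),np.sin(yaw); P=np.asarray(P,float)
    return np.c_[x+c*P[:,0]-s*P[:,1], y+s*P[:,0]+c*P[:,1], P[:,2]+z]
def box(x0,x1,y0,y1,z0,z1): return np.array([(x,y,z) for x in(x0,x1) for y in(y0,y1) for z in(z0,z1)])
SS=8
def mask(s,boxes,pose,win,z=0):
    u0,v0,w,h=win; m=np.zeros((h*SS,w*SS),np.uint8)
    for b in boxes:
        q=proj(s,tf(b,*pose,z)); q=((q-[u0-.5,v0-.5])*SS-.5)
        hull=cv2.convexHull(np.round(q*16).astype(np.int32))
        cv2.fillConvexPoly(m,hull,255,shift=4)
    return cv2.GaussianBlur(cv2.resize(m,(w,h),interpolation=cv2.INTER_AREA).astype(float),(0,0),.6)
def ncc(a,b):
    a=a-a.mean();b=b-b.mean();return (a*b).sum()/np.sqrt((a*a).sum()*(b*b).sum()+1e-9)
def winof(s,boxes,pose,pad=7,z=0):
    q=np.vstack([proj(s,tf(b,*pose,z)) for b in boxes]); a=np.floor(q.min(0)-pad).astype(int); c=np.ceil(q.max(0)+pad).astype(int)
    a=np.maximum(a,0); c=np.minimum(c,[512,384]); return a[0],a[1],c[0]-a[0],c[1]-a[1]
def fit(views,boxes,feat,init,z=0,pad=7):
    """views list of snaps"""
    W=[winof(s,boxes,init,pad,z) for s in views]
    F=[feat(s['img'].astype(float))[w[1]:w[1]+w[3],w[0]:w[0]+w[2]] for s,w in zip(views,W)]
    def cost(p):
        pose=(p[0],p[1],p[2]); return -sum(ncc(mask(s,boxes,pose,w,z),f) for s,w,f in zip(views,W,F))/len(views)
    best=None
    for d in(-.15,0,.15):
        i=np.array(init)+[0,0,d]
        r=minimize(cost,i,method='Nelder-Mead',options=dict(initial_simplex=[i,i+[.008,0,0],i+[0,.008,0],i+[0,0,.15]],xatol=1e-5,fatol=1e-6,maxiter=300))
        if best is None or r.fun<best.fun: best=r
    return best.x,-best.fun
KEY=[box(-.022,.022,.017,.034,0,.016),box(-.022,.022,-.034,-.017,0,.016),box(-.013,.013,-.017,.017,0,.016)]
HAND=[box(-.065,.030,-.011,.011,.003,.039)]
BLADE=[box(.05,.155,-.015,.015,0,.003),box(.03,.05,-.009,.009,0,.003)]
PRESS=[box(-.045,.045,-.075,.075,0,.012),box(-.022,.022,.040,.058,.012,.107),box(-.022,.022,-.058,-.040,.012,.107),box(-.02,.02,-.058,.058,.107,.137)]
blue=lambda im: im[...,0]
def sat(im): return -(im.max(-1)-im.min(-1))/(im.max(-1)+20)
E
python3 - <<'E'
from fit import *
t,s=load('top0'),load('side0')
k=512/800
for n,uv in dict(key=(531,284),press=(411,258),ptip=(246,295),pend=(280,375),tee=(553,328),plain=(497,336),green=(484,282),orange=(538,243),glue=(495,215)).items(): print(n,atz(t,[np.array(uv)*k],.01)[0].round(3))
E
```

```text
key [ 0.591 -0.306  0.01 ]
press [ 0.658 -0.026  0.01 ]
ptip [0.58  0.365 0.01 ]
pend [0.391 0.286 0.01 ]
tee [ 0.487 -0.354  0.01 ]
plain [ 0.471 -0.223  0.01 ]
green [ 0.598 -0.196  0.01 ]
orange [ 0.687 -0.326  0.01 ]
glue [ 0.756 -0.227  0.01 ]
```

Run:
```python
from fit import *
t,s=load('top0'),load('side0')
f=lambda x:(x[0][:2].round(4),np.degrees(x[0][2]).round(2),round(x[1],3))
dark=lambda im:-im[...,2]
for v,n in(([t],'t'),([s],'s'),([t,s],'ts')):
    print(n,'key',f(fit(v,KEY,blue,(.591,-.306,-.2))))
    print(n,'blade',f(fit(v,BLADE,blue,(.437,.305,.4))))
    print(n,'hand',f(fit(v,HAND,dark,(.437,.305,.4))))
    print(n,'press',f(fit(v,PRESS,sat,(.65,-.026,.2))))
```

```text
t key (array([ 0.5938, -0.3059]), np.float64(-16.34), np.float64(0.97))
t blade (array([0.4449, 0.3077]), np.float64(25.02), np.float64(0.993))
t hand (array([0.4426, 0.307 ]), np.float64(24.66), np.float64(0.836))
t press (array([ 0.6647, -0.0266]), np.float64(9.79), np.float64(0.994))
s key (array([ 0.5997, -0.3176]), np.float64(-12.77), np.float64(0.645))
s blade (array([0.4448, 0.306 ]), np.float64(24.44), np.float64(0.973))
s hand (array([0.4355, 0.3115]), np.float64(23.53), np.float64(0.927))
s press (array([ 0.6656, -0.0329]), np.float64(10.82), np.float64(0.807))
ts key (array([ 0.5946, -0.3072]), np.float64(-15.93), np.float64(0.772))
ts blade (array([0.4449, 0.3072]), np.float64(24.7), np.float64(0.976))
ts hand (array([0.4412, 0.3071]), np.float64(24.44), np.float64(0.859))
ts press (array([ 0.6644, -0.0278]), np.float64(10.17), np.float64(0.894))
```

```bash
cat >> h.py <<'E'
def plan(x,y,z,psi=None):
    """remaining shift in row units (tool axes now), from the measured pose"""
    o=ctrl.get_obs(); p=np.array(o['tool_pos']); ps=np.radians(o['orientation'][2])
    d=np.array([x,y,z])-p
    a=np.array([np.cos(ps),np.sin(ps),0]); b=np.array([np.sin(ps),-np.cos(ps),0])
    t=0 if psi is None else ((psi-o['orientation'][2]+180)%360-180)
    print('at',p.round(4),o['orientation'].round(2),'clock',round(o['clock'],2),'F',np.round(o['force'],1),'open',round(o['opening'],4))
    print('shift units',np.round([d@a/.1,d@b/.1,-d[2]/.1],3),'turn',round(t/180,4))
E
cat > go.py <<'E'
import sys; from h import *
plan(*map(float,sys.argv[1:]))
E
python3 go.py .594 -.306 .10 -106.3
python3 -m creep '[[-0.08,0.05,0,0.037,87],[-0.2,0.1,0,0.074,87],[-0.32,0.15,0,0.111,87],[-0.45,0.2,0,0.148,87],[-0.57,0.25,0,0.186,87],[-0.7,0.3,0,0.223,87],[-0.85,0.35,0,0.26,87],[-1,0.4,0,0.298,87]]'
python3 go.py .594 -.306 .10 -106.3
```

```text
at [ 0.2318 -0.6335  0.2257] [ 1.7991e+02 -1.0000e-02 -1.5991e+02] clock 0.1 F [-0.8 -0.5  0.2] open 0.0875
shift units [-4.527  1.831  1.257] turn 0.2978
clock: 0.77
tool_pos: [0.3124, -0.5612, 0.2261]
orientation: [180.0, -0.0, 146.1]
force: [-0.5, -0.2, -0.4]
opening: 0.0867
at [ 0.3124 -0.5612  0.2261] [ 1.7998e+02 -5.0000e-02  1.4612e+02] clock 0.77 F [-0.5 -0.2 -0.4] open 0.0867
shift units [-0.915  3.689  1.261] turn 0.5977
```

```bash
sed -i "s/round(t\/180,4)/round(-t\/180,4)/" h.py
python3 -m creep '[[-0.03,0.12,0,-0.039,87],[-0.06,0.25,0,-0.079,87],[-0.1,0.37,0,-0.118,87],[-0.13,0.5,0,-0.158,87],[-0.16,0.62,0,-0.197,87],[-0.19,0.75,0,-0.237,87],[-0.22,0.87,0,-0.276,87],[-0.25,1,0,-0.315,87]]'
python3 go.py .594 -.306 .10 -106.3
```

```text
clock: 1.43
tool_pos: [0.3884, -0.4918, 0.2261]
orientation: [180.0, -0.0, -156.5]
force: [0.2, -0.4, -0.2]
opening: 0.0867
at [ 0.3884 -0.4918  0.2261] [ 1.7996e+02 -2.0000e-02 -1.5650e+02] clock 1.43 F [ 0.2 -0.4 -0.2] open 0.0867
shift units [-2.626  0.884  1.261] turn -0.2789
```

```bash
python3 -m creep '[[-0.12,0.04,0,-0.035,75],[-0.25,0.08,0,-0.07,70],[-0.37,0.12,0,-0.105,65],[-0.5,0.17,0,-0.14,60],[-0.62,0.21,0,-0.175,60],[-0.75,0.25,0,-0.21,60],[-0.87,0.29,0,-0.245,60],[-1,0.34,0,-0.279,60]]'
python3 go.py .594 -.306 .10 -106.3
```

```text
clock: 2.1
tool_pos: [0.4669, -0.4213, 0.2261]
orientation: [179.9, 0.0, -106.3]
force: [-0.2, -1.5, 1.2]
opening: 0.0601
at [ 0.4669 -0.4213  0.2261] [ 1.7995e+02  2.0000e-02 -1.0632e+02] clock 2.1 F [-0.2 -1.5  1.2] open 0.0601
shift units [-1.463 -0.896  1.261] turn -0.0001
```

```bash
python3 -m creep '[[-0.12,-0.11,0,0,60],[-0.25,-0.22,0,0,60],[-0.37,-0.34,0,0,60],[-0.5,-0.45,0,0,60],[-0.62,-0.56,0,0,60],[-0.75,-0.67,0,0,60],[-0.87,-0.78,0,0,60],[-1,-0.9,0,0,60]]'
python3 -m creep '[[-0.1,0,0.1,0,60],[-0.2,0,0.25,0,60],[-0.3,0,0.4,0,60],[-0.4,0,0.55,0,60],[-0.46,0,0.7,0,60],[-0.46,0,0.85,0,60],[-0.46,0,1,0,60],[-0.46,0,1,0,60]]'
python3 go.py .594 -.306 .004 -106.3
python3 - <<'E'
from h import *
for c in('top','side'): snap(c,c+'1')
t=load('top1')['img'];s=load('side1')['img']
a=cv2.resize(t[120:240,270:400],None,fx=3,fy=3,interpolation=cv2.INTER_CUBIC)
b=cv2.resize(s[130:250,250:380],None,fx=3,fy=3,interpolation=cv2.INTER_CUBIC)
cv2.imwrite('pics/v1.png',np.hstack([a,b]))
E
```

```text
clock: 2.77
tool_pos: [0.583, -0.3508, 0.2265]
orientation: [180.0, -0.0, -106.6]
force: [0.2, -0.8, 0.3]
opening: 0.0602
clock: 3.43
tool_pos: [0.5929, -0.3062, 0.1226]
orientation: [179.7, 0.0, -106.7]
force: [-0.6, -0.1, -1.2]
opening: 0.06
at [ 0.5929 -0.3062  0.1226] [ 1.7967e+02  3.0000e-02 -1.0665e+02] clock 3.43 F [-0.6 -0.1 -1.2] open 0.06
shift units [-0.005 -0.01   1.186] turn -0.002
```

View pics/v1.png

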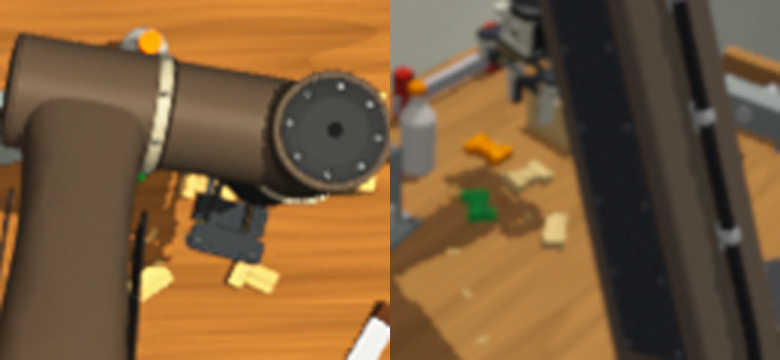

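Run:
```python
from h import *
p=ctrl.get_obs()['tool_pos']; print(ctrl.get_obs()['joint_pos'].round(1))
for n,off in(('top1',(270,120)),('side1',(250,130))):
    s=load(n); print(n,proj(s,[p,p+[0,0,.066],[.594,-.306,.008]]).round(1), ((proj(s,[p,p+[0,0,.066],[.594,-.306,.008]])-off)*3).round(0))
s=load('side1')['img']; t=load('top1')['img']
cv2.imwrite('pics/v1b.png',np.hstack([cv2.resize(s[125:225,270:340],None,fx=5.5,fy=5.5,interpolation=cv2.INTER_CUBIC),cv2.resize(t[150:250,310:380],None,fx=5.5,fy=5.5,interpolation=cv2.INTER_CUBIC)]))
```

```text
[-10.7  24.3  -7.4   0.  -58.4  -5.9]
top1 [[346.3 178.3]
 [350.3 176.7]
 [339.8 181. ]] [[229. 175.]
 [241. 170.]
 [209. 183.]]
side1 [[295.7 166.5]
 [296.5 153.6]
 [294.4 188.5]] [[137. 110.]
 [139.  71.]
 [133. 175.]]
```

View pics/v1b.png

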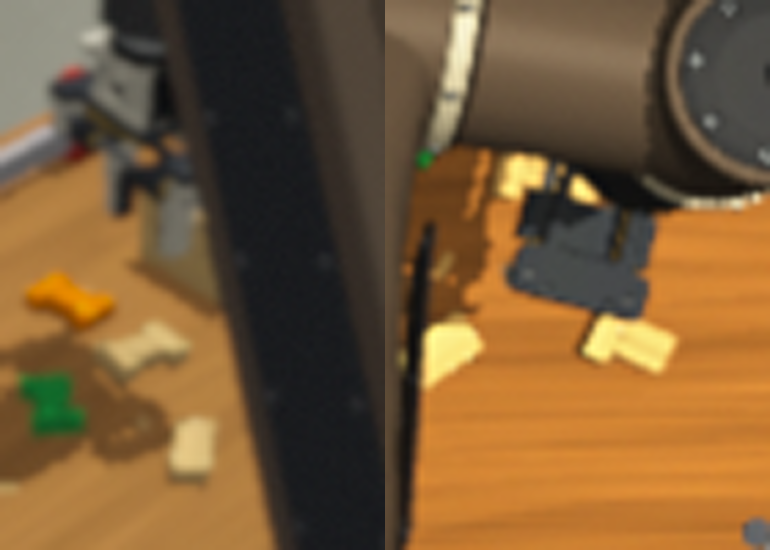

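```bash
python3 -m creep '[[0,-0.01,0.13,0,60],[0,-0.01,0.27,0,60],[0,-0.01,0.4,0,60],[0,-0.01,0.55,0,60],[0,-0.01,0.7,0,60],[0,-0.01,0.82,0,60],[0,-0.01,0.93,0,60],[0,-0.01,1,0,60]]'
python3 go.py .594 -.306 .004 -106.3
```

```text
clock: 4.2
tool_pos: [0.5955, -0.3079, 0.0255]
orientation: [180.0, 0.0, -106.6]
force: [-0.3, -0.1, -0.1]
opening: 0.06
at [ 0.5955 -0.3079  0.0255] [ 179.97    0.   -106.63] clock 4.2 F [-0.3 -0.1 -0.1] open 0.06
shift units [-0.014  0.02   0.215] turn -0.0019
```

```bash
python3 -m creep '[[-0.01,0.01,0.06,-0.002,60],[-0.01,0.01,0.12,-0.002,60],[-0.01,0.01,0.18,-0.002,60],[-0.01,0.01,0.21,-0.002,60],[-0.01,0.01,0.21,-0.002,60],[-0.01,0.01,0.21,-0.002,40],[-0.01,0.01,0.21,-0.002,20],[-0.01,0.01,0.21,-0.002,10]]'
python3 -m creep '[[0,0,0,0,10],[0,0,0,0,10],[0,0,0,0,10],[0,0,0,0,10],[0,0,-0.03,0,10],[0,0,-0.08,0,10],[0,0,-0.15,0,10],[0,0,-0.3,0,10]]'
python3 go.py .594 -.306 .16 -106.3
```

```text
clock: 4.87
tool_pos: [0.5954, -0.3068, 0.0061]
orientation: [-180.0, 0.0, -106.3]
force: [1.0, 0.8, -0.5]
opening: 0.0455
clock: 5.53
tool_pos: [0.5941, -0.3064, 0.0348]
orientation: [179.9, 0.0, -106.3]
force: [-0.9, 0.1, 0.3]
opening: 0.0254
at [ 0.5941 -0.3064  0.0348] [ 179.85    0.   -106.28] clock 5.53 F [-0.9  0.1  0.3] open 0.0254
shift units [-0.004  0.002 -1.252] turn 0.0001
```

```bash
python3 -m creep '[[0,0,-0.1,0,10],[0,0,-0.25,0,10],[0,0,-0.4,0,10],[0,0,-0.55,0,10],[-0.05,0,-0.7,0,10],[-0.1,0,-0.85,0,10],[-0.2,0,-0.95,0,10],[-0.3,0,-1,0,10]]'
python3 - <<'E'
from h import *
s=snap('side','side2')['img']; t=snap('top','top2')['img']
cv2.imwrite('pics/v2.png',np.hstack([cv2.resize(s[110:210,270:340],None,fx=5.5,fy=5.5,interpolation=cv2.INTER_CUBIC),cv2.resize(t[150:250,310:380],None,fx=5.5,fy=5.5,interpolation=cv2.INTER_CUBIC)]))
plan(.5673,.3638,.25,-65.1)
E
```

```text
clock: 6.2
tool_pos: [0.6044, -0.2777, 0.1379]
orientation: [-179.8, 0.0, -106.3]
force: [-0.2, 0.7, 0.3]
opening: 0.0254
at [ 0.6045 -0.2764  0.1369] [-1.7987e+02  3.0000e-02 -1.0618e+02] clock 6.3 F [ 0.4 -0.1  0.2] open 0.0257
shift units [-6.045  2.142 -1.131] turn -0.2282
```

View pics/v2.png

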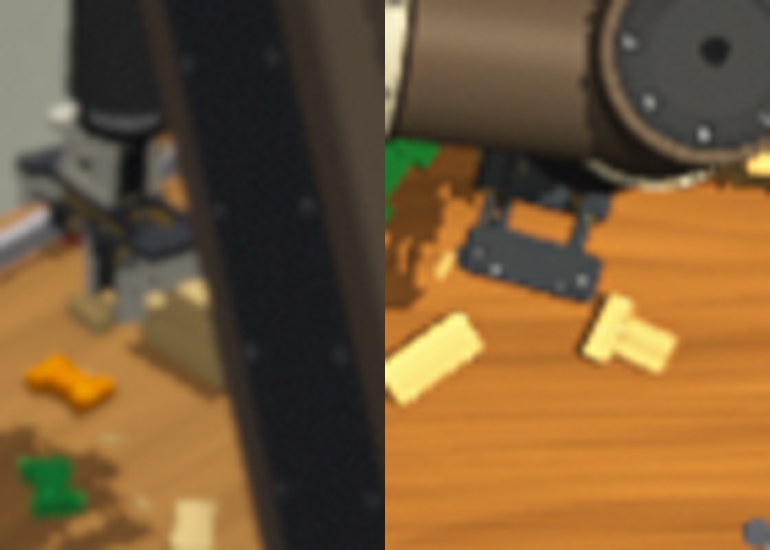

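```bash
python3 -m creep '[[-0.1,0.05,-0.2,-0.02,10],[-0.22,0.1,-0.4,-0.04,10],[-0.35,0.15,-0.6,-0.06,10],[-0.48,0.2,-0.8,-0.08,10],[-0.61,0.25,-1,-0.1,10],[-0.74,0.3,-1,-0.12,10],[-0.87,0.35,-1,-0.14,10],[-1,0.4,-1,-0.16,10]]'
python3 go.py .5673 .3638 .25 -65.1
```

```text
clock: 6.97
tool_pos: [0.5927, -0.1697, 0.235]
orientation: [180.0, 0.0, -77.3]
force: [-0.0, 0.5, 0.2]
opening: 0.0257
at [ 0.5927 -0.1697  0.235 ] [ 1.7997e+02  3.0000e-02 -7.7280e+01] clock 6.97 F [-0.   0.5  0.2] open 0.0257
shift units [-5.26  -0.927 -0.15 ] turn -0.0676
```

```bash
python3 -m creep '[[-0.12,0.12,0,-0.02,10],[-0.25,0.25,0,-0.04,10],[-0.37,0.37,0,-0.06,10],[-0.5,0.5,0,-0.068,10],[-0.62,0.62,0,-0.068,10],[-0.75,0.75,0,-0.068,10],[-0.87,0.82,0,-0.068,10],[-1,0.85,0,-0.068,10]]'
python3 go.py .5673 .3638 .25 -65.1
```

```text
clock: 7.63
tool_pos: [0.487, -0.091, 0.2351]
orientation: [180.0, 0.0, -65.2]
force: [-0.3, 0.0, 0.3]
opening: 0.0259
at [ 0.487  -0.091   0.2351] [ 1.7996e+02  3.0000e-02 -6.5230e+01] clock 7.63 F [-0.3  0.   0.3] open 0.0259
shift units [-3.794 -2.635 -0.149] turn -0.0007
```

```bash
python3 -m creep '[[-0.12,-0.08,0,0,10],[-0.25,-0.17,0,0,10],[-0.37,-0.25,0,0,10],[-0.5,-0.34,0,0,10],[-0.62,-0.42,0,0,10],[-0.75,-0.51,0,0,10],[-0.87,-0.6,0,0,10],[-1,-0.68,0,0,10]]'
python3 -m creep '[[-0.12,-0.08,0,0,10],[-0.25,-0.17,0,0,10],[-0.37,-0.25,0,0,10],[-0.5,-0.34,0,0,10],[-0.62,-0.42,0,0,10],[-0.75,-0.51,0,0,10],[-0.87,-0.6,0,0,10],[-1,-0.68,0,0,10]]'
python3 -m creep '[[-0.12,-0.08,0,0,10],[-0.25,-0.17,0,0,10],[-0.37,-0.25,0,0,10],[-0.5,-0.34,0,0,10],[-0.62,-0.42,0,0,10],[-0.75,-0.51,0,0,10],[-0.87,-0.6,0.1,0,10],[-1,-0.68,0.2,0,10]]'
python3 go.py .5673 .3638 .10 -65.1
```

```text
clock: 8.3
tool_pos: [0.5082, 0.0288, 0.235]
orientation: [180.0, 0.0, -65.2]
force: [-0.3, -0.2, -0.0]
opening: 0.0256
clock: 8.97
tool_pos: [0.5284, 0.1485, 0.2355]
orientation: [180.0, -0.0, -65.2]
force: [0.2, 0.3, 0.6]
opening: 0.0258
clock: 9.63
tool_pos: [0.5484, 0.268, 0.2151]
orientation: [-179.9, 0.0, -65.2]
force: [-0.6, -0.6, 0.1]
opening: 0.0257
at [0.5484 0.268  0.2151] [-1.7993e+02  3.0000e-02 -6.5230e+01] clock 9.63 F [-0.6 -0.6  0.1] open 0.0257
shift units [-0.79  -0.573  1.151] turn -0.0007
```

```bash
python3 -m creep '[[-0.12,-0.08,0.1,0,10],[-0.25,-0.17,0.25,0,10],[-0.4,-0.3,0.4,0,10],[-0.55,-0.4,0.55,0,10],[-0.7,-0.5,0.7,0,10],[-0.78,-0.57,0.85,0,10],[-0.78,-0.57,1,0,10],[-0.78,-0.57,1,0,10]]'
python3 -m creep '[[0,0,0.1,0,10],[0,0,0.2,0,10],[0,0,0.3,0,10],[0,0,0.4,0,10],[0,0,0.5,0,10],[0,0,0.6,0,10],[0,0,0.65,0,10],[0,0,0.65,0,10]]'
python3 go.py .5673 .3638 .010 -65.1
python3 - <<'E'
from h import *
s=snap('side','side3')['img']; t=snap('top','top3')['img']
cv2.imwrite('pics/v3.png',np.hstack([cv2.resize(s[220:300,150:250],None,fx=4,fy=4,interpolation=cv2.INTER_CUBIC),cv2.resize(t[160:240,130:230],None,fx=4,fy=4,interpolation=cv2.INTER_CUBIC)]))
E
```

```text
clock: 10.3
tool_pos: [0.565, 0.3603, 0.1104]
orientation: [179.6, -0.1, -65.2]
force: [0.4, -0.1, -1.1]
opening: 0.0259
clock: 10.97
tool_pos: [0.5663, 0.3603, 0.0488]
orientation: [179.9, -0.0, -65.2]
force: [0.1, 0.0, 0.4]
opening: 0.0258
at [0.5663 0.3603 0.0488] [ 1.7987e+02 -4.0000e-02 -6.5240e+01] clock 10.97 F [0.1 0.  0.4] open 0.0258
shift units [-0.027 -0.024  0.388] turn -0.0008
```

View pics/v3.png

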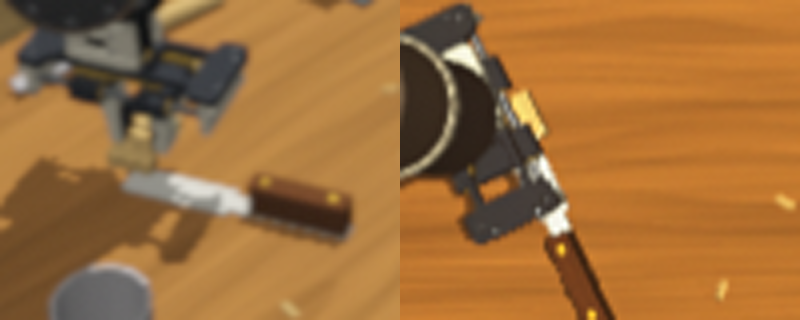

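Run:
```python
from fit import *
out=[]
for n,(u,v) in(('side3',(160,230)),('top3',(130,160))):
    s=load(n); o=s['img'][v:v+70,u:u+70]; im=cv2.resize(o,None,fx=5.5,fy=5.5,interpolation=cv2.INTER_CUBIC)
    for B,pose,z,c in((KEY,(.5663,.3603,np.radians(24.8)),.0438,(0,0,255)),(BLADE,(.4448,.307,np.radians(24.9)),0,(255,0,0))):
        for b in B:
            q=(proj(s,tf(b,*pose,z))-[u-.5,v-.5])*5.5
            cv2.polylines(im,[cv2.convexHull(np.round(q).astype(np.int32))],True,c,1)
    out.append(im)
cv2.imwrite('pics/v3b.png',np.hstack(out))
```

```text
(no output)
```

View pics/v3b.png

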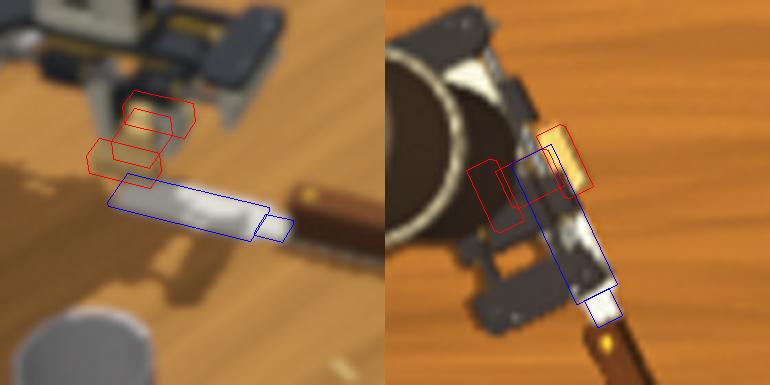

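```bash
python3 -m creep '[[-0.03,-0.02,0,-0.001,10],[-0.03,-0.02,0.08,-0.001,10],[-0.03,-0.02,0.16,-0.001,10],[-0.03,-0.02,0.24,-0.001,10],[-0.03,-0.02,0.31,-0.001,10],[-0.03,-0.02,0.36,-0.001,10],[-0.03,-0.02,0.38,-0.001,10],[-0.03,-0.02,0.38,-0.001,10]]'
python3 go.py .5673 .3638 .008 -65.1
```

```text
clock: 11.73
tool_pos: [0.5671, 0.3642, 0.0116]
orientation: [179.9, -0.0, -65.0]
force: [-0.2, 0.5, 0.3]
opening: 0.0255
at [0.5671 0.3642 0.0116] [ 1.7992e+02 -3.0000e-02 -6.5040e+01] clock 11.73 F [-0.2  0.5  0.3] open 0.0255
shift units [0.004 0.    0.036] turn 0.0003
```

```bash
python3 -m creep '[[0,0,0.01,0,10],[0,0,0.02,0,10],[0,0,0.025,0,10],[0,0,0.03,0,10],[0,0,0.03,0,10],[0,0,0.03,0,10],[0,0,0.03,0,10],[0,0,0.03,0,10]]'
python3 go.py .5673 .3638 .008 -65.1
```

```text
clock: 12.4
tool_pos: [0.5675, 0.3647, 0.0097]
orientation: [-180.0, 0.0, -65.0]
force: [0.1, 0.6, -0.8]
opening: 0.0255
at [0.5675 0.3647 0.0097] [-1.7999e+02  1.0000e-02 -6.5040e+01] clock 12.4 F [ 0.1  0.6 -0.8] open 0.0255
shift units [0.007 0.006 0.017] turn 0.0003
```

Near contact; one more small step, then open and rise.

```bash
python3 -m creep '[[0,0,0.015,0,10],[0,0,0.015,0,10],[0,0,0.015,0,30],[0,0,0.015,0,34],[0,0,0.015,0,40],[0,0,0.015,0,48],[0,0,0.015,0,54],[0,0,0.015,0,58]]'
python3 -m creep '[[0,0,0,0,58],[0,0,-0.05,0,58],[0,0,-0.15,0,58],[0,0,-0.3,0,58],[0,0,-0.45,0,58],[0,0,-0.65,0,58],[0,0,-0.85,0,58],[0,0,-1,0,58]]'
python3 go.py .4448 .307 .1 24.9
```

```text
clock: 13.07
tool_pos: [0.5674, 0.3645, 0.0079]
orientation: [180.0, -0.0, -65.0]
force: [0.7, -0.3, 0.6]
opening: 0.054
clock: 13.73
tool_pos: [0.5681, 0.3651, 0.1111]
orientation: [-179.9, 0.0, -65.0]
force: [0.7, 0.3, -0.6]
opening: 0.0581
at [0.5681 0.3651 0.1111] [-1.7986e+02  3.0000e-02 -6.5020e+01] clock 13.73 F [ 0.7  0.3 -0.6] open 0.0581
shift units [0.006 1.362 0.111] turn -0.4996
```

```bash
python3 -m creep '[[0,0.1,0,-0.035,58],[0,0.22,0,-0.07,58],[0,0.35,0,-0.105,58],[0,0.48,0,-0.14,58],[0,0.6,0,-0.175,58],[0,0.75,0,-0.21,58],[0,0.87,0,-0.245,58],[0,1,0,-0.28,58]]'
python3 go.py .4448 .307 .1 24.9
```

```text
clock: 14.4
tool_pos: [0.4765, 0.3223, 0.1093]
orientation: [-179.9, -0.0, -14.3]
force: [-0.0, -0.1, 0.2]
opening: 0.058
at [0.4765 0.3223 0.1093] [-1.7993e+02 -4.0000e-02 -1.4320e+01] clock 14.4 F [-0.  -0.1  0.2] open 0.058
shift units [-0.269  0.227  0.093] turn -0.2179
```

```bash
python3 -m creep '[[-0.04,0.03,0,-0.035,58],[-0.09,0.07,0,-0.07,58],[-0.15,0.12,0,-0.105,58],[-0.2,0.16,0,-0.14,58],[-0.25,0.2,0,-0.175,58],[-0.27,0.227,0,-0.21,58],[-0.27,0.227,0,-0.218,58],[-0.27,0.227,0,-0.218,58]]'
python3 go.py .4448 .307 .007 24.9
python3 - <<'E'
from fit import *
s=snap('side','side4'); t=snap('top','top4')
cv2.imwrite('pics/v4.png',np.hstack([cv2.resize(s['img'][220:300,150:250],None,fx=4,fy=4,interpolation=cv2.INTER_CUBIC),cv2.resize(t['img'][160:240,130:230],None,fx=4,fy=4,interpolation=cv2.INTER_CUBIC)]))
for v in ([t],[s],[t,s]):
    x,c=fit(v,KEY,blue,(.567,.364,.43),z=.003,pad=3); print(x.round(4),np.degrees(x[2]),c)
E
```

```text
clock: 15.07
tool_pos: [0.445, 0.3075, 0.1093]
orientation: [-180.0, -0.1, 24.7]
force: [0.8, -0.5, 0.5]
opening: 0.0579
at [0.445  0.3075 0.1093] [-1.7996e+02 -8.0000e-02  2.4690e+01] clock 15.07 F [ 0.8 -0.5  0.5] open 0.0579
shift units [-0.004  0.003  1.023] turn -0.0012
[0.5286 0.3439 1.9817] 113.54515622151332 0.816611379037875
[0.5444 0.356  1.8171] 104.11352105406779 0.7936129264118251
[0.5444 0.3527 1.8708] 107.18632004859448 0.7872446895027149
```

View pics/v4.png

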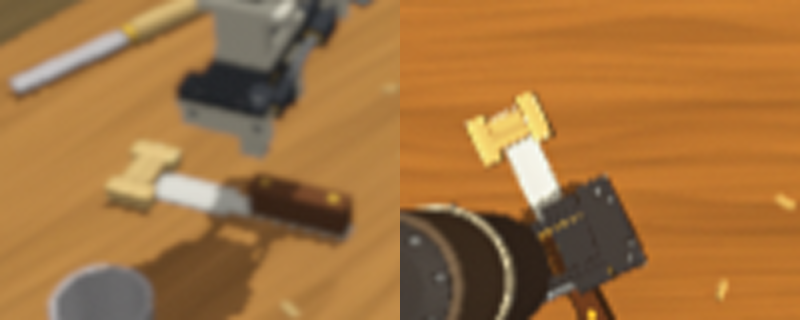

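```bash
cat >> fit.py <<'E'
def wood(im): return np.exp(-((im-np.array([118,195,230]))**2).sum(-1)/(2*45**2))
E
python3 - <<'E'
from fit import *
t,s=load('top4'),load('side4')
print(t['img'][188:196,148:166].reshape(-1,3)[::9])
for v in ([t],[s]):
    x,c=fit(v,KEY,wood,(.567,.364,.43),z=.003,pad=3); print(x.round(4),np.degrees(x[2]),c)
    P=np.array([.4448,.307]); d=x[:2]-P; a=np.radians(24.9); print('along',d@[np.cos(a),np.sin(a)],'across',d@[-np.sin(a),np.cos(a)])
E
```

```text
[[ 44 111 181]
 [ 97 179 226]
 [ 63 141 202]
 [107 204 241]
 [102 197 237]
 [108 209 243]
 [120 220 246]
 [105 203 239]
 [120 224 246]
 [ 99 192 233]
 [114 216 242]
 [101 197 236]
 [115 214 238]
 [106 207 242]
 [ 97 188 223]
 [ 96 185 229]]
[0.5691 0.3679 0.4386] 25.131830426463498 0.9246809367699884
along 0.13842517047387312 across 0.0029342870111129364
[0.5764 0.3561 0.4674] 26.78110490974014 0.8634663263112773
along 0.14007056922734756 across -0.010888546039563407
```

Run:
```python
from fit import *
t,s,t0=load('top4'),load('side4'),load('top0')
w2=lambda im: np.exp(-((im-np.array([108,205,240]))**2).sum(-1)/(2*35**2))
rg=lambda im: im[...,1]-.9*np.maximum(im[...,0]-110,0)
for nm,f in(('wood',wood),('w2',w2),('rg',rg)):
    x,c=fit([t],KEY,f,(.567,.364,.43),z=.003,pad=3)
    d=x[:2]-[.4448,.307]; a=np.radians(24.9); print(nm,x.round(4),c.round(3),'along',d@[np.cos(a),np.sin(a)],'across',d@[-np.sin(a),np.cos(a)])
    x,c=fit([t0],KEY,f,(.594,-.306,-.28)); print(' init',x.round(4),c.round(3))
u,v=136,172; im=cv2.resize(t['img'][v:v+50,u:u+50],None,fx=8,fy=8,interpolation=cv2.INTER_CUBIC)
u2,v2=165,245; im2=cv2.resize(s['img'][v2:v2+50,u2:u2+50],None,fx=8,fy=8,interpolation=cv2.INTER_CUBIC)
for im_,S,o in((im,t,(u,v)),(im2,s,(u2,v2))):
  for B,pose,z,c in((KEY,(.5675,.3646,np.radians(25)),.003,(0,0,255)),(BLADE,(.4448,.307,np.radians(24.9)),0,(255,0,0))):
    for b in B:
        q=(proj(S,tf(b,*pose,z))-np.array(o)+.5)*8
        cv2.polylines(im_,[cv2.convexHull(np.round(q).astype(np.int32))],True,c,1)
cv2.imwrite('pics/v4b.png',np.hstack([im,im2]))
```

```text
wood [0.5691 0.3679 0.4386] 0.925 along 0.13842517047387312 across 0.0029342870111129364
 init [ 0.594  -0.3064 -0.2797] 0.958
w2 [0.5694 0.3677 0.435 ] 0.937 along 0.13855816251834946 across 0.0025707112183264544
 init [ 0.5939 -0.3064 -0.2698] 0.954
rg [0.5689 0.3683 0.4127] 0.931 along 0.1384037946674186 across 0.003313716549119408
 init [ 0.5939 -0.3066 -0.27  ] 0.942
```

View pics/v4b.png

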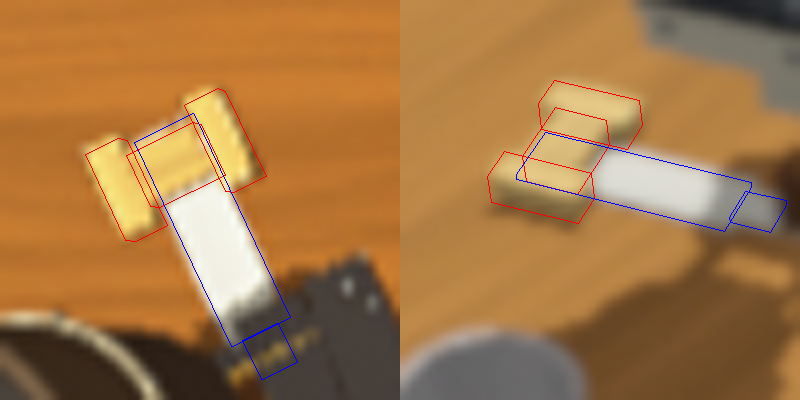

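```bash
python3 -m creep '[[0,0,0.13,0,58],[0,0,0.27,0,58],[0,0,0.4,0,58],[0,0,0.55,0,50],[0,0,0.7,0,45],[0,0,0.82,0,40],[0,0,0.93,0,38],[0,0,1,0,36]]'
python3 go.py .4448 .307 .007 24.9
```

```text
clock: 15.83
tool_pos: [0.4448, 0.307, 0.0072]
orientation: [180.0, 0.1, 24.5]
force: [0.2, -0.2, 0.1]
opening: 0.0375
at [0.4448 0.307  0.0072] [1.7997e+02 5.0000e-02 2.4520e+01] clock 15.83 F [ 0.2 -0.2  0.1] open 0.0375
shift units [-0.    -0.     0.002] turn -0.0021
```

```bash
python3 -m creep '[[0,0,0,-0.002,32],[0,0,0,-0.002,29],[0,0,0,-0.002,27],[0,0,0,-0.002,25],[0,0,0,-0.002,23],[0,0,0,-0.002,21],[0,0,0,-0.002,15],[0,0,0,-0.002,10]]'
python3 -m creep '[[0,0,0,0,10],[0,0,0,0,10],[0,0,-0.02,0,10],[0,0,-0.05,0,10],[0,0,-0.1,0,10],[0,0,-0.16,0,10],[0,0,-0.23,0,10],[0,0,-0.3,0,10]]'
python3 - <<'E'
from fit import *
s=snap('side','side5'); t=snap('top','top5')
cv2.imwrite('pics/v5.png',np.hstack([cv2.resize(s['img'][220:300,150:250],None,fx=4,fy=4,interpolation=cv2.INTER_CUBIC),cv2.resize(t['img'][160:240,130:230],None,fx=4,fy=4,interpolation=cv2.INTER_CUBIC)]))
E
python3 go.py .4448 .307 .07 24.9
```

```text
clock: 16.5
tool_pos: [0.4452, 0.3074, 0.0087]
orientation: [-180.0, -0.0, 25.0]
force: [-0.8, -1.3, 5.4]
opening: 0.0218
clock: 17.17
tool_pos: [0.445, 0.3073, 0.0389]
orientation: [-180.0, -0.0, 25.0]
force: [0.5, -0.7, -1.2]
opening: 0.0222
at [0.4456 0.3081 0.0397] [-1.7993e+02 -1.4000e-01  2.4980e+01] clock 17.27 F [-0.2  0.3 -0.7] open 0.0219
shift units [-0.012  0.007 -0.303] turn 0.0004
```

View pics/v5.png

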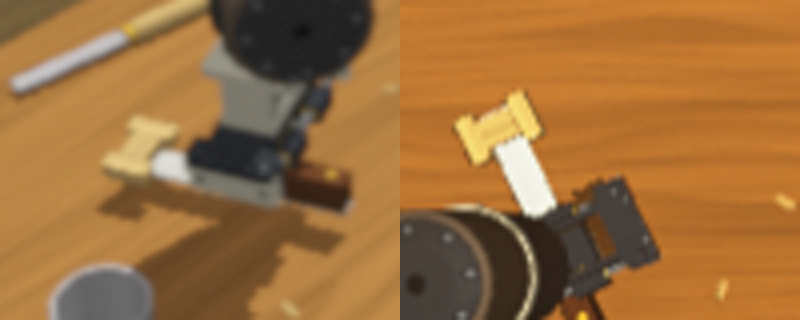

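```bash
python3 -m creep '[[0,0,-0.03,0,10],[0,0,-0.08,0,10],[-0.01,0.02,-0.14,0,10],[-0.03,0.06,-0.2,0,10],[-0.06,0.12,-0.26,0,10],[-0.1,0.2,-0.31,0,10],[-0.15,0.3,-0.34,0,10],[-0.2,0.4,-0.36,0,10]]'
python3 -m creep '[[-0.06,0.11,0,0.005,10],[-0.12,0.23,0,0.01,10],[-0.18,0.35,0,0.015,10],[-0.24,0.47,0,0.02,10],[-0.3,0.59,0,0.025,10],[-0.36,0.71,0,0.03,10],[-0.42,0.83,0,0.035,10],[-0.48,0.95,0,0.04,10]]'
python3 go.py .4706 -.063 .07 9.9
```

```text
clock: 17.93
tool_pos: [0.4436, 0.2614, 0.0746]
orientation: [-180.0, -0.0, 25.0]
force: [-0.7, 0.0, -1.9]
opening: 0.0222
clock: 18.6
tool_pos: [0.4402, 0.1548, 0.074]
orientation: [180.0, 0.0, 17.7]
force: [0.7, 0.2, -0.9]
opening: 0.0219
at [0.4402 0.1548 0.074 ] [180.     0.    17.66] clock 18.6 F [ 0.7  0.2 -0.9] open 0.0219
shift units [-0.371  2.167  0.04 ] turn 0.0431
```

```bash
python3 -m creep '[[-0.04,0.12,0,0.006,10],[-0.08,0.24,0,0.012,10],[-0.12,0.36,0,0.018,10],[-0.16,0.48,0,0.024,10],[-0.2,0.6,0,0.03,10],[-0.24,0.73,0,0.036,10],[-0.28,0.86,0,0.04,10],[-0.32,0.98,0,0.043,10]]'
python3 -m creep '[[-0.01,0.12,0,0,10],[-0.02,0.24,0,0,10],[-0.03,0.36,0,0,10],[-0.04,0.48,0,0,10],[-0.05,0.6,0,0,10],[-0.06,0.7,0,0,10],[-0.06,0.78,0,0,10],[-0.06,0.83,0,0,10]]'
python3 go.py .4706 -.063 .07 9.9
```

```text
clock: 19.27
tool_pos: [0.4396, 0.0518, 0.0741]
orientation: [180.0, 0.0, 9.9]
force: [-0.2, 0.6, -0.4]
opening: 0.0221
clock: 19.93
tool_pos: [0.4482, -0.0308, 0.074]
orientation: [180.0, 0.0, 10.0]
force: [0.6, 0.8, -1.2]
opening: 0.0217
at [ 0.4482 -0.0308  0.074 ] [180.     0.     9.96] clock 19.93 F [ 0.6  0.8 -1.2] open 0.0217
shift units [0.165 0.356 0.04 ] turn 0.0003
```

```bash
python3 -m creep '[[0,0.05,0,0,10],[0,0.12,0,0,10],[0,0.19,0,0,10],[0.01,0.26,0,0,10],[0.02,0.31,0,0,10],[0.02,0.34,0,0,10],[0.02,0.355,0,0,10],[0.02,0.355,0,0,10]]'
python3 go.py .5297 -.0526 .066 9.9
python3 - <<'E'
from fit import *
s=snap('side','side6'); t=snap('top','top6')
cv2.imwrite('pics/v6.png',np.hstack([cv2.resize(s['img'][160:240,210:310],None,fx=4,fy=4,interpolation=cv2.INTER_CUBIC),cv2.resize(t['img'][130:210,220:320],None,fx=4,fy=4,interpolation=cv2.INTER_CUBIC)]))
E
```

```text
clock: 20.6
tool_pos: [0.4563, -0.0646, 0.074]
orientation: [-180.0, 0.0, 10.0]
force: [0.3, -0.3, -1.3]
opening: 0.0221
at [ 0.4563 -0.0646  0.074 ] [-1.80e+02  1.00e-02  9.99e+00] clock 20.6 F [ 0.3 -0.3 -1.3] open 0.0221
shift units [0.743 0.009 0.08 ] turn 0.0005
```

View pics/v6.png

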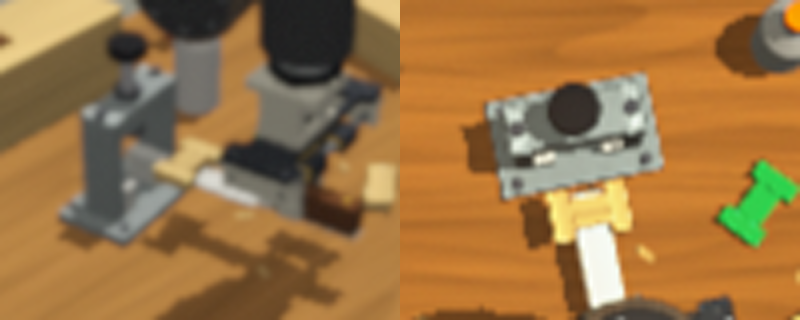

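Run:
```python
from fit import *
t,s=load('top6'),load('side6')
a=np.radians(9.9);X=np.array([np.cos(a),np.sin(a)]);Y=np.array([-X[1],X[0]]);tcp=np.array([.4563,-.0646])
w2=lambda im: np.exp(-((im-np.array([108,205,240]))**2).sum(-1)/(2*35**2))
for v in([t],[s],[t,s]):
  for f in(wood,w2):
    x,c=fit(v,KEY,f,(*(tcp+.137*X),.173),z=.0695,pad=3)
    d=x[:2]-tcp; e=np.array([.6648,-.027])-x[:2]
    print(x.round(4),np.degrees(x[2]).round(1),c.round(3),'rel tcp',(d@X).round(4),(d@Y).round(4),'to seat',(e@X).round(4),(e@Y).round(4))
# press refit by front face
print(fit([t],PRESS[:1],sat,(.6648,-.027,.173),pad=3))
```

```text
[ 0.5906 -0.0394  0.1808] 10.4 0.902 rel tcp 0.1366 0.0017 to seat 0.0753 -0.0005
[ 0.5904 -0.0396  0.1692] 9.7 0.939 rel tcp 0.1364 0.0016 to seat 0.0755 -0.0004
[ 0.5945 -0.0506  0.3192] 18.3 0.816 rel tcp 0.1386 -0.01 to seat 0.0733 0.0112
[ 0.5943 -0.0506  0.3112] 17.8 0.769 rel tcp 0.1384 -0.01 to seat 0.0735 0.0112
[ 0.5909 -0.0406  0.197 ] 11.3 0.812 rel tcp 0.1368 0.0005 to seat 0.0751 0.0007
[ 0.5906 -0.0406  0.1875] 10.7 0.827 rel tcp 0.1364 0.0006 to seat 0.0754 0.0006
(array([ 0.6645574 , -0.02661171,  0.17010703]), np.float64(0.9739769650467838))
```

```bash
python3 -m creep '[[0.01,0,0.02,0,10],[0.04,0,0.04,0,10],[0.08,0,0.06,0,10],[0.13,0,0.07,0,10],[0.18,0,0.07,0,10],[0.23,0,0.07,0,10],[0.27,0,0.07,0,10],[0.3,0,0.07,0,10]]'
python3 -m creep '[[0.03,0,0,0,10],[0.08,0,0,0,10],[0.14,0,0,0,10],[0.21,0,0,0,10],[0.28,0,0,0,10],[0.34,0,0,0,10],[0.39,0,0,0,10],[0.42,0,0,0,10]]'
python3 -m creep '[[0.02,0,0,0,10],[0.03,0,0,0,10],[0.03,0,0,0,10],[0.03,0,0,0,10],[0.03,0,0,0,10],[0.03,0,0,0,10],[0.03,0,0,0,10],[0.03,0,0,0,10]]'
python3 - <<'E'
from fit import *
a=np.radians(9.9);X=np.array([np.cos(a),np.sin(a)]); tgt=np.array([.4563,-.0646])+.0752*X
plan(*tgt,.066,9.9)
s=snap('side','side7'); t=snap('top','top7')
cv2.imwrite('pics/v7.png',np.hstack([cv2.resize(s['img'][160:240,210:310],None,fx=4,fy=4,interpolation=cv2.INTER_CUBIC),cv2.resize(t['img'][130:210,220:320],None,fx=4,fy=4,interpolation=cv2.INTER_CUBIC)]))
E
```

```text
clock: 21.37
tool_pos: [0.4866, -0.0589, 0.067]
orientation: [180.0, -0.0, 10.0]
force: [-0.1, -0.1, -2.2]
opening: 0.0216
clock: 22.03
tool_pos: [0.5281, -0.0516, 0.067]
orientation: [180.0, -0.0, 10.0]
force: [0.5, 0.3, -1.4]
opening: 0.0221
clock: 22.7
tool_pos: [0.5301, -0.0513, 0.0671]
orientation: [-180.0, -0.0, 10.0]
force: [0.0, 0.0, -1.6]
opening: 0.0218
at [ 0.5301 -0.0513  0.0671] [-1.800e+02 -1.000e-02  1.002e+01] clock 22.7 F [ 0.   0.  -1.6] open 0.0218
shift units [0.002 0.004 0.011] turn 0.0007
```

View pics/v7.png

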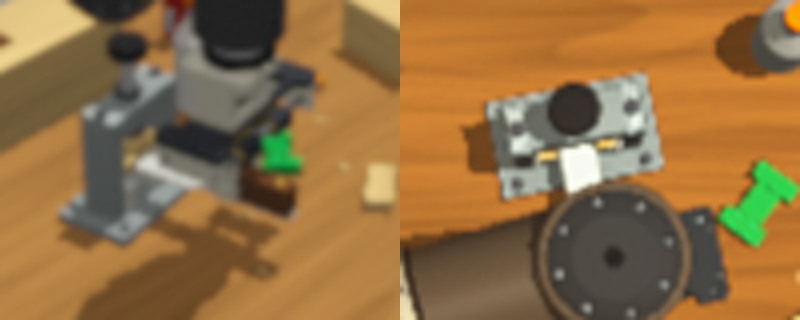

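```bash
python3 -m creep '[[0,0,0.02,0,10],[0,0,0.05,0,10],[0,0,0.08,0,10],[0,0,0.11,0,10],[0,0,0.14,0,10],[0,0,0.17,0,10],[0,0,0.19,0,10],[0,0,0.21,0,10]]'
python3 -m creep '[[0,0,0.02,0,10],[0,0,0.04,0,10],[0,0,0.06,0,10],[0,0,0.08,0,10],[0,0,0.1,0,10],[0,0,0.11,0,10],[0,0,0.11,0,10],[0,0,0.11,0,10]]'
python3 - <<'E'
from fit import *
plan(.53,-.0515,.033,9.9)
s=snap('side','side8'); t=snap('top','top8')
cv2.imwrite('pics/v8.png',np.hstack([cv2.resize(s['img'][170:230,210:280],None,fx=5.7,fy=5.7,interpolation=cv2.INTER_CUBIC),cv2.resize(t['img'][140:200,230:300],None,fx=5.7,fy=5.7,interpolation=cv2.INTER_CUBIC)]))
E
```

```text
clock: 23.47
tool_pos: [0.5302, -0.0513, 0.0457]
orientation: [180.0, 0.0, 10.0]
force: [0.5, -0.7, -1.0]
opening: 0.0219
clock: 24.13
tool_pos: [0.5302, -0.0513, 0.035]
orientation: [180.0, 0.0, 10.0]
force: [-0.6, -0.2, -0.9]
opening: 0.0216
at [ 0.5302 -0.0513  0.035 ] [1.800e+02 1.000e-02 1.002e+01] clock 24.13 F [-0.6 -0.2 -0.9] open 0.0216
shift units [-0.002  0.002  0.02 ] turn 0.0007
```

View pics/v8.png

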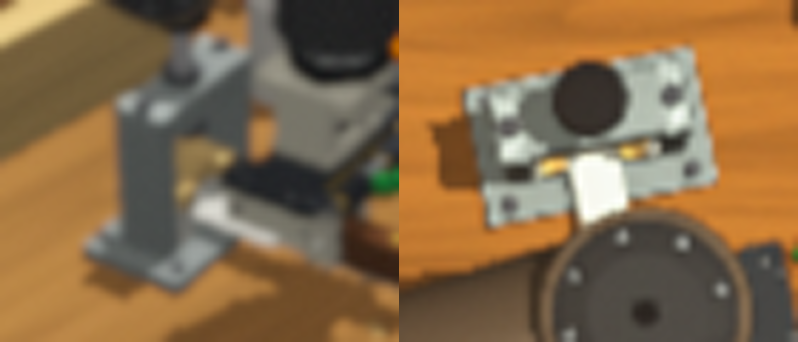

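```bash
python3 -m creep '[[-0.03,0,0,0,10],[-0.09,0,0,0,10],[-0.18,0,0,0,10],[-0.28,0,0,0,10],[-0.39,0,0,0,10],[-0.5,0,0,0,10],[-0.6,0,0,0,10],[-0.7,0,0,0,10]]'
python3 -m creep '[[-0.08,0,0,0,10],[-0.16,0,0,0,10],[-0.22,0,0,0,10],[-0.26,0,0,0,10],[-0.28,0,0,0,10],[-0.29,0,0,0,10],[-0.29,0,-0.02,0,10],[-0.29,0,-0.05,0,10]]'
python3 - <<'E'
from fit import *
plan(.4448,.307,.06,24.9)
s=snap('side','side9'); t=snap('top','top9')
cv2.imwrite('pics/v9.png',np.hstack([cv2.resize(s['img'][170:230,210:280],None,fx=5.7,fy=5.7,interpolation=cv2.INTER_CUBIC),cv2.resize(t['img'][140:200,230:300],None,fx=5.7,fy=5.7,interpolation=cv2.INTER_CUBIC)]))
E
```

```text
clock: 24.9
tool_pos: [0.46, -0.0637, 0.0352]
orientation: [-180.0, -0.0, 10.0]
force: [0.8, -0.2, 0.2]
opening: 0.0217
clock: 25.57
tool_pos: [0.4329, -0.0684, 0.0401]
orientation: [180.0, 0.0, 10.0]
force: [0.2, -0.2, -1.2]
opening: 0.0219
at [ 0.4329 -0.0684  0.0401] [1.800e+02 2.000e-02 1.002e+01] clock 25.57 F [ 0.2 -0.2 -1.2] open 0.0219
shift units [ 0.77  -3.676 -0.199] turn -0.0827
```

View pics/v9.png

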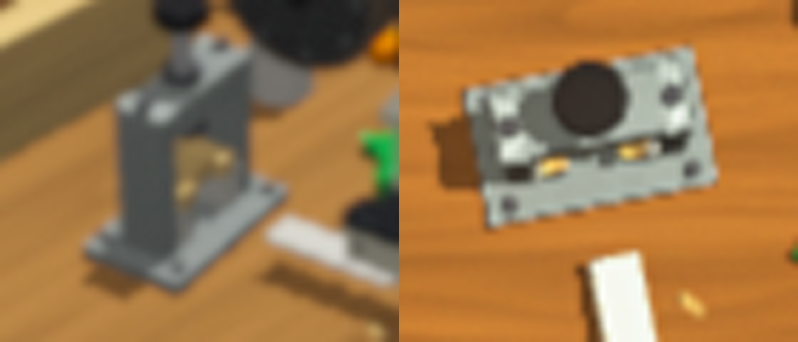

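Run:
```python
from fit import *
out=[]
for n,(u,v) in(('side9',(222,180)),('top9',(238,145))):
    s=load(n); im=cv2.resize(s['img'][v:v+45,u:u+45],None,fx=8.5,fy=8.5,interpolation=cv2.INTER_CUBIC)
    for b in KEY:
        q=(proj(s,tf(b,.6646,-.0268,np.radians(9.9),.045))-[u-.5,v-.5])*8.5
        cv2.polylines(im,[cv2.convexHull(np.round(q).astype(np.int32))],True,(0,0,255),1)
    for b in PRESS[:1]+PRESS[3:]:
        q=(proj(s,tf(b,.6646,-.0268,np.radians(9.9)))-[u-.5,v-.5])*8.5
        cv2.polylines(im,[cv2.convexHull(np.round(q).astype(np.int32))],True,(255,0,0),1)
    out.append(im)
cv2.imwrite('pics/v9b.png',np.hstack(out))
```

```text
(no output)
```

View pics/v9b.png

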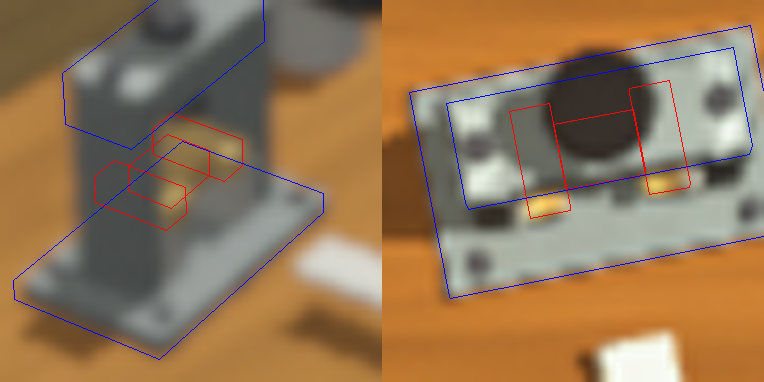

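```bash
python3 -m creep '[[0,-0.05,-0.05,0,10],[0,-0.15,-0.1,0,10],[0,-0.28,-0.15,0,10],[0.03,-0.42,-0.2,-0.01,10],[0.06,-0.56,-0.2,-0.02,10],[0.09,-0.7,-0.2,-0.03,10],[0.12,-0.85,-0.2,-0.04,10],[0.15,-1,-0.2,-0.05,10]]'
python3 go.py .445 .27 .06 24.9
python3 -m creep '[[0.06,-0.12,0,-0.01,10],[0.12,-0.25,0,-0.02,10],[0.18,-0.37,0,-0.033,10],[0.24,-0.5,0,-0.033,10],[0.3,-0.62,0,-0.033,10],[0.36,-0.75,0,-0.033,10],[0.42,-0.87,0,-0.033,10],[0.46,-1,0,-0.033,10]]'
python3 go.py .445 .27 .008 24.9
```

```text
clock: 26.33
tool_pos: [0.4301, 0.0337, 0.0605]
orientation: [-180.0, -0.0, 19.1]
force: [-0.0, -1.4, -1.9]
opening: 0.0219
at [0.4301 0.0337 0.0605] [-1.7999e+02 -3.0000e-02  1.9100e+01] clock 26.33 F [-0.  -1.4 -1.9] open 0.0219
shift units [ 0.914 -2.185  0.005] turn -0.0322
clock: 27.0
tool_pos: [0.4413, 0.1435, 0.0602]
orientation: [180.0, -0.0, 24.9]
force: [0.4, -0.1, -1.3]
opening: 0.0218
at [0.4413 0.1435 0.0602] [ 1.800e+02 -1.000e-02  2.495e+01] clock 27.0 F [ 0.4 -0.1 -1.3] open 0.0218
shift units [ 0.567 -1.132  0.522] turn 0.0003
```

```bash
python3 -m creep '[[0.06,-0.13,0,0,10],[0.12,-0.25,0,0,10],[0.19,-0.38,0.05,0,10],[0.26,-0.52,0.1,0,10],[0.33,-0.65,0.15,0,10],[0.4,-0.78,0.2,0,10],[0.46,-0.9,0.25,0,10],[0.52,-1,0.3,0,10]]'
python3 -m creep '[[0.03,-0.05,0.03,0,10],[0.05,-0.08,0.06,0,10],[0.05,-0.09,0.1,0,10],[0.05,-0.09,0.13,0,10],[0.05,-0.09,0.16,0,10],[0.05,-0.09,0.18,0,10],[0.05,-0.09,0.19,0,10],[0.05,-0.09,0.19,0,10]]'
python3 go.py .445 .27 .008 24.9
```

```text
clock: 27.67
tool_pos: [0.4459, 0.2562, 0.0292]
orientation: [180.0, 0.0, 25.0]
force: [0.6, -0.1, -1.3]
opening: 0.0217
clock: 28.33
tool_pos: [0.4467, 0.2646, 0.011]
orientation: [180.0, 0.0, 24.9]
force: [0.6, -0.6, -0.7]
opening: 0.0218
at [0.4467 0.2646 0.011 ] [1.800e+02 1.000e-02 2.493e+01] clock 28.33 F [ 0.6 -0.6 -0.7] open 0.0218
shift units [ 0.008 -0.056  0.03 ] turn 0.0002
```

```bash
python3 -m creep '[[0,0,0.005,0,10],[0,0,0.01,0,10],[0,0,0.015,0,10],[0,0,0.02,0,10],[0,0,0.025,0,10],[0,0,0.025,0,10],[0,0,0.025,0,10],[0,0,0.025,0,10]]'
python3 go.py .445 .27 .008 24.9
```

```text
clock: 29.0
tool_pos: [0.4467, 0.2651, 0.0087]
orientation: [-180.0, -0.0, 25.0]
force: [-1.6, 0.2, 1.0]
opening: 0.022
at [0.4467 0.2651 0.0087] [-1.800e+02 -1.000e-02  2.496e+01] clock 29.0 F [-1.6  0.2  1. ] open 0.022
shift units [ 0.005 -0.052  0.007] turn 0.0003
```

```bash
python3 -m creep '[[0,0,0,0,24],[0,0,0,0,28],[0,0,0,0,34],[0,0,0,0,40],[0,0,0,0,44],[0,0,0,0,46],[0,0,0,0,46],[0,0,0,0,46]]'
python3 -m creep '[[0,0,-0.05,0,46],[0,0,-0.15,0,46],[0,0,-0.28,0,46],[0,0,-0.42,0,46],[0,0,-0.56,0,46],[0,0,-0.7,0,40],[0,0,-0.85,0,30],[0,0,-1,0,20]]'
python3 go.py .6646 -.0268 .24 9.9
```

```text
clock: 29.67
tool_pos: [0.4467, 0.265, 0.0086]
orientation: [-180.0, -0.0, 25.0]
force: [-0.3, -0.1, -0.7]
opening: 0.0458
clock: 30.33
tool_pos: [0.4467, 0.265, 0.1104]
orientation: [-180.0, -0.0, 25.0]
force: [0.1, 0.0, -0.2]
opening: 0.0316
at [0.4467 0.265  0.1104] [-1.7998e+02 -5.0000e-02  2.4970e+01] clock 30.33 F [ 0.1  0.  -0.2] open 0.0316
shift units [ 0.744  3.565 -1.296] turn 0.0837
```

```bash
python3 - <<'E'
from h import *
s=load('top9'); im=s['img'].astype(float)
w=im[145:170,250:278]; m=(w.max(-1)<75)
n,l,st,c=cv2.connectedComponentsWithStats(m.astype(np.uint8)); i=1+st[1:,4].argmax(); print(st[i],c[i]+[250,145],atz(s,[c[i]+[250,145]],.207))
print(proj(s,[[.6646,-.0268,.207]]))
E
python3 -m creep '[[0,0.05,-0.12,0.01,10],[0,0.15,-0.25,0.02,0],[0,0.27,-0.4,0.03,0],[0,0.4,-0.55,0.04,0],[0,0.55,-0.7,0.05,0],[0.05,0.7,-0.85,0.06,0],[0.1,0.85,-0.95,0.07,0],[0.15,1,-1,0.084,0]]'
python3 go.py .6646 -.0268 .24 9.9
```

```text
[  7   6  13  13 127] [262.77952756 157.11811024] [[ 0.66225612 -0.02612611  0.207     ]]
[[262.97357796 156.38753868]]
clock: 31.0
tool_pos: [0.5034, 0.1803, 0.2116]
orientation: [-179.9, -0.2, 9.8]
force: [0.8, 0.2, -0.1]
opening: 0.0008
at [0.5034 0.1803 0.2116] [-179.92   -0.19    9.78] clock 31.0 F [ 0.8  0.2 -0.1] open 0.0008
shift units [ 1.237  2.315 -0.284] turn -0.0006
```

```bash
python3 -m creep '[[0.05,0.12,-0.1,0,0],[0.1,0.25,-0.2,0,0],[0.15,0.37,-0.3,0,0],[0.2,0.5,-0.38,0,0],[0.26,0.62,-0.38,0,0],[0.32,0.75,-0.38,0,0],[0.4,0.87,-0.38,0,0],[0.5,1,-0.38,0,0]]'
python3 -m creep '[[0.06,0.12,0,0,0],[0.12,0.25,0,0,0],[0.19,0.37,0,0,0],[0.26,0.5,0,0,0],[0.33,0.62,0,0,0],[0.4,0.75,0,0,0],[0.47,0.87,0,0,0],[0.54,1,0,0,0]]'
python3 go.py .6635 -.0267 .215 9.9
```

```text
clock: 31.67
tool_pos: [0.5688, 0.09, 0.248]
orientation: [-180.0, -0.1, 9.8]
force: [-0.8, -0.4, 0.4]
opening: 0.0005
clock: 32.33
tool_pos: [0.6399, 0.0004, 0.2466]
orientation: [-180.0, -0.0, 9.8]
force: [-0.3, 0.5, 0.3]
opening: 0.0006
at [6.399e-01 4.000e-04 2.466e-01] [-180.     -0.      9.84] clock 32.33 F [-0.3  0.5  0.3] open 0.0006
shift units [0.186 0.307 0.316] turn -0.0003
```

```bash
python3 -m creep '[[0.04,0.08,0,0,0],[0.08,0.16,0,0,0],[0.13,0.24,0,0,0],[0.18,0.29,0,0,0],[0.18,0.3,0.08,0,0],[0.18,0.3,0.16,0,0],[0.18,0.3,0.24,0,0],[0.18,0.3,0.28,0,0]]'
python3 - <<'E'
from fit import *
plan(.6635,-.0267,.173,9.9)
s=snap('side','side10'); t=snap('top','top10')
cv2.imwrite('pics/v10.png',np.hstack([cv2.resize(s['img'][150:230,205:285],None,fx=4.5,fy=4.5,interpolation=cv2.INTER_CUBIC),cv2.resize(t['img'][130:210,130:280],None,fx=2.8,fy=4.5,interpolation=cv2.INTER_CUBIC)]))
E
```

```text
clock: 33.0
tool_pos: [0.6609, -0.0247, 0.2165]
orientation: [-180.0, 0.1, 9.9]
force: [0.4, -0.2, -0.8]
opening: 0.0004
at [ 0.6609 -0.0247  0.2165] [-1.7998e+02  1.4000e-01  9.8600e+00] clock 33.0 F [ 0.4 -0.2 -0.8] open 0.0004
shift units [0.022 0.024 0.435] turn -0.0002
```

View pics/v10.png

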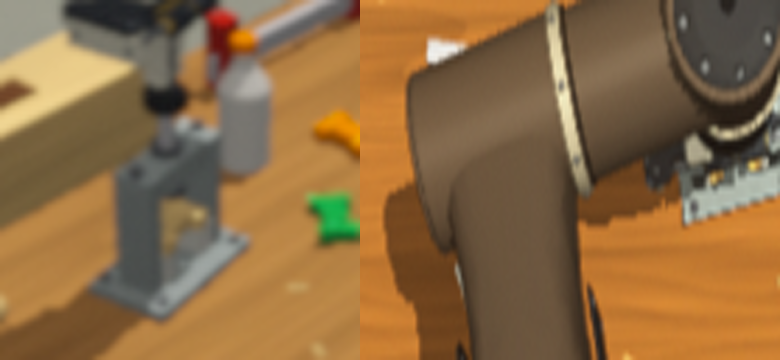

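```bash
python3 -m creep '[[0.01,0.01,0.05,0,0],[0.01,0.01,0.09,0,0],[0.01,0.01,0.13,0,0],[0.01,0.01,0.18,0,0],[0.01,0.01,0.23,0,0],[0.01,0.01,0.28,0,0],[0.01,0.01,0.32,0,0],[0.01,0.01,0.36,0,0]]'
python3 -m creep '[[0,0,0.01,0,0],[0,0,0.02,0,0],[0,0,0.03,0,0],[0,0,0.04,0,0],[0,0,0.05,0,0],[0,0,0.06,0,0],[0,0,0.06,0,0],[0,0,0.06,0,0]]'
python3 go.py .6635 -.0267 .173 9.9
```

```text
clock: 33.77
tool_pos: [0.6633, -0.0258, 0.1824]
orientation: [180.0, -0.0, 9.8]
force: [-0.0, 1.4, 4.8]
opening: 0.0006
clock: 34.43
tool_pos: [0.6633, -0.0258, 0.1764]
orientation: [-180.0, -0.0, 9.8]
force: [0.6, 2.0, 3.5]
opening: 0.0003
at [ 0.6633 -0.0258  0.1764] [-1.80e+02 -1.00e-02  9.84e+00] clock 34.43 F [0.6 2.  3.5] open 0.0003
shift units [0.001 0.009 0.034] turn -0.0003
```

```bash
python3 -m creep '[[0,0,0.005,0,0],[0,0,0.01,0,0],[0,0,0.015,0,0],[0,0,0.02,0,0],[0,0,0.025,0,0],[0,0,0.03,0,0],[0,0,0.03,0,0],[0,0,0.03,0,0]]'
python3 go.py .6635 -.0267 .173 9.9
```

```text
clock: 35.1
tool_pos: [0.6632, -0.0258, 0.1735]
orientation: [-180.0, -0.0, 9.8]
force: [0.8, 1.1, 3.6]
opening: 0.0003
at [ 0.6632 -0.0258  0.1735] [-1.80e+02 -1.00e-02  9.84e+00] clock 35.1 F [0.8 1.1 3.6] open 0.0003
shift units [0.001 0.009 0.005] turn -0.0003
```

```bash
python3 -m creep '[[0,0,0.002,0,0],[0,0,0.004,0,0],[0,0,0.006,0,0],[0,0,0.008,0,0],[0,0,0.01,0,0],[0,0,0.01,0,0],[0,0,0.01,0,0],[0,0,0.01,0,0]]'
python3 -m creep '[[0,0,0.002,0,0],[0,0,0.004,0,0],[0,0,0.006,0,0],[0,0,0.008,0,0],[0,0,0.008,0,0],[0,0,0.008,0,0],[0,0,0.008,0,0],[0,0,0.008,0,0]]'
```

```text
clock: 35.77
tool_pos: [0.6633, -0.0258, 0.1733]
orientation: [180.0, -0.0, 9.9]
force: [-1.1, 3.0, 7.4]
opening: 0.0008
clock: 36.43
tool_pos: [0.6633, -0.0259, 0.1733]
orientation: [180.0, -0.1, 9.9]
force: [-3.3, 3.5, 11.2]
opening: 0.0006
```

```bash
python3 -m creep '[[0,0,-0.02,0,0],[0,0,-0.06,0,0],[0,0,-0.15,0,0],[0,0,-0.3,0,0],[0,0,-0.45,0,0],[0,0,-0.6,0,0],[0,0,-0.8,0,0],[0,0,-1,0,0]]'
python3 -m creep '[[-0.1,-0.1,0,0,0],[-0.2,-0.2,0,0,0],[-0.3,-0.3,0,0,0],[-0.4,-0.45,0,0,0],[-0.55,-0.6,0,0,0],[-0.7,-0.75,0,0,0],[-0.8,-0.87,0,0,0],[-0.9,-1,0,0,0]]'
python3 -m creep '[[-0.1,-0.1,0,0,0],[-0.2,-0.2,0,0,0],[-0.3,-0.3,0,0,0],[-0.4,-0.45,0,0,0],[-0.45,-0.6,0,0,0],[-0.45,-0.75,0,0,0],[-0.45,-0.87,0,0,0],[-0.45,-1,0,0,0]]'
python3 - <<'E'
from fit import *
plan(.6635,-.0267,.173,9.9)
s=snap('side','side11'); t=snap('top','top11')
cv2.imwrite('pics/v11.png',cv2.resize(t['img'],(800,600)))
cv2.imwrite('pics/v11b.png',np.hstack([cv2.resize(s['img'][155:225,215:275],None,fx=6.5,fy=6.5,interpolation=cv2.INTER_CUBIC),cv2.resize(t['img'][135:205,235:295],None,fx=6.5,fy=6.5,interpolation=cv2.INTER_CUBIC)]))
E
```

```text
clock: 37.1
tool_pos: [0.6626, -0.0263, 0.2724]
orientation: [180.0, 0.1, 9.8]
force: [0.8, -0.2, 0.2]
opening: -0.0002
clock: 37.77
tool_pos: [0.5564, 0.0573, 0.2721]
orientation: [180.0, 0.0, 9.8]
force: [0.3, -0.2, 0.6]
opening: 0.0004
clock: 38.43
tool_pos: [0.4956, 0.1488, 0.272]
orientation: [180.0, -0.0, 9.8]
force: [0.7, -0.7, -0.3]
opening: 0.0008
at [0.4956 0.1488 0.272 ] [ 1.80e+02 -1.00e-02  9.84e+00] clock 38.43 F [ 0.7 -0.7 -0.3] open 0.0008
shift units [1.354 2.016 0.99 ] turn -0.0003
```

View pics/v11.png

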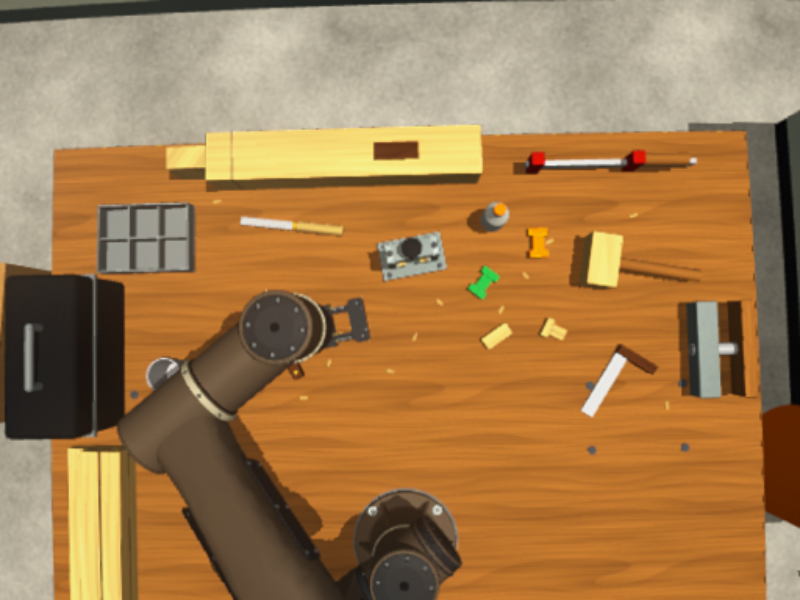

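View pics/v11b.png

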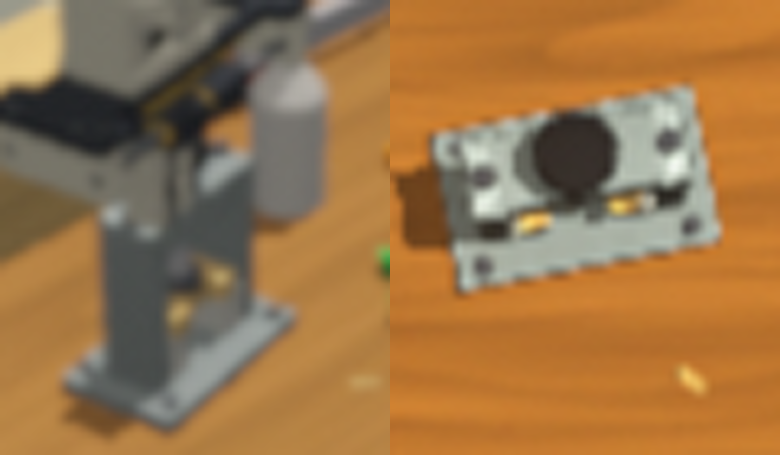

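Run:
```python
from h import *
s=load('side11'); cv2.imwrite('pics/v11c.png',cv2.resize(s['img'],(800,600)))
```

```text
(no output)
```

View pics/v11c.png

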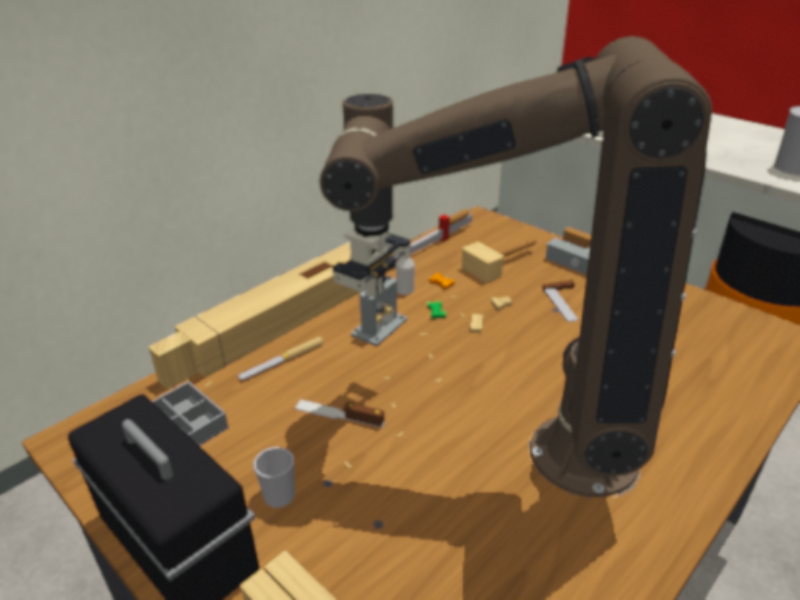

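Everything is in place: the paddle is flat at side-view pixel (340,412), the press is closed on the key at (380,310), and the bystanders haven't moved.

Run:
```python
from plant import workorder
print(workorder.close_job())
```

```text
the job is handed in; nothing more can be done
None
```

The job is finished and handed in at about 38.5 s of the 72 s allowed. I laid the key across the paddle tip, carried it under the bridge and set it on the two rails. Then I drew the paddle out, laid it flat well clear of the press, and pushed the knob down until the pad met the key.

- **Key on the rails:** after I drew the paddle out, the top-camera overlay put the key within about 2 mm of the seat and square to it.
- **Pad on the key:** the tool stopped at z = 0.173 m, which is 34 mm of plunger travel. There the force rose from about 4 N to 11 N with no further movement. The final pictures show the pad down on the key and the gripper clear of everything.
- **Paddle and bystanders:** the last pictures show the paddle flat on the bench, about 0.3 m to the left of the press. The other pieces look where they started.

**Checks that were off or disagreed:**
- On the paddle, the key measured about 2–3 mm off the blade spot. I allowed for that when placing it on the rails.
- Automatic fits of the key from the side camera disagreed with the top camera by about 1 cm across. I trusted the top camera, since the side camera's overlays did not show an error that large.
- My first turn of the empty gripper went the wrong way. I corrected it before going near anything.

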